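# Set a roller back to the gauge pin on a ratchet turntable

## Robot

A 6-joint arm with a two-finger parallel gripper is mounted at the origin on the work surface. World frame = base frame: x ahead of the robot, y to its left, z up, the work surface at z = 0. Lengths are in mm, angles in degrees, forces in N, time in s.
With the tool pointing down it reaches from about 350 to 975 mm from the base axis. Payload 4.9 kg.
Tool frame: the origin (TCP) lies at the very end of the fingers, on their centre line; the grasp point (between the pads) lies env.pinch_z behind it (env.pinch_z is the distance from the TCP to the grasp point, in mm); z points along the fingers, y is the line along which they close (so a half turn about z gives the same grasp; the last joint's range is limited). The gripper opens to 85 mm and grips with 20 to 120 N. Pads are 22 mm wide; open, the fingers measure 114 mm over their backs; the gripper's body (76 mm by 85 mm) begins 54 mm behind the grasp point. The pads swing forward as they close: fully open they stand 13 mm farther back than shut.
Start: joints at [-76.948, 3.019, 92.412, -0, 84.569, -6.818], TCP at [212.425, -587.773, 231.304] pointing down, gripper open.
Joint ranges: [-172.51, 172.51], [-57.92, 126.97], [3.15, 148.05], [-58.71, 238.71], [5.1, 150.11], [-179.66, 179.66]. Speed limits (degrees/s): [147.25, 147.25, 180, 180, 180, 180].

## Interface

Orientations are given as a 3x3 rotation matrix whose columns are the frame's x, y, z axes.
In Python, from rig import env gives the robot as it stands. Calls block until the motion is done:
- env.move_pose(position, orientation): joint-space move of the TCP to a pose.
- env.move_l(position, frame=None, velocity=150): straight line of the TCP; frame=None keeps the orientation; velocity is the mean speed in mm/s.
- env.set_joints(angles): joint-space move.
- env.set_gripper(opening, grasp_force=None): finger opening in mm; grasp_force is the grip in N (None keeps the last); returns when the fingers have stopped.
- env.wait(seconds).
- env.inverse_kinematics(position, orientation): joint angles nearest the present ones, or None.
- env.get_obs(): the state.
- env.get_image(name): name is "side" or "top"; returns a dict with "frame" (400x640x3 uint8, red, green, blue), "vfov" (degrees; the focal length in pixels is half the picture's height over the tangent of half this angle, whatever the lens; pixels are square), "cx", "cy" (the principal point, pixels), "k1" (the pictures are not rectified: a ray, as slopes to the right and down, at radius r is drawn at 1 + k1 r^2 times it, then the intrinsics apply), "extrinsics" (4x4, takes a point from world to camera coordinates). Camera axes: x right, y down, z forward; pixel columns grow to the right and rows downward; lengths in mm; the calibration is good to about 2 mm. A picture is of the moment at which its call begins. There is no depth.
A pose or a line that the arm cannot do raises env.PlanningError and nothing moves.
- env.sign_off(): hands the job in; it is judged then, once.
Trained networks look in the newest picture that a camera, given by its name, has taken for a name from the list of things; names that differ only in an ending like _2 or _b are one class to them, and where a whole thing is asked for, a point or a joint stands for the part that bears it (a point fixed in the world has none). Each returns a list of dicts, best first, with "confidence" (0 to 1); they miss things now and then, are a little off and sometimes report something else, mostly with a low value. They report only what shows in the picture. A call takes as long as a camera call.
- env.recognise(query, camera): "pixel" ([row, column] in pixels, amid what is visible of it).
- env.outline_of(query, camera): "region" (400x640 bool, what is visible of it) and "pixel" ([row, column] in pixels, amid what is visible of it).
- env.place_of(query, camera): "pixel" ([row, column] in pixels: a listed point, or the origin of a listed thing).
The state is a dict: "t": time; "joint_positions": joint angles; "qvel": joint speeds; "tau": joint torques, N m; "ee_pos": TCP position; "eef_rot": TCP orientation; "force": force on the tool from outside, world axes, zero at the start; "moment": the same for the moment, N m; "grip_width": finger opening in mm; "grip_force": force on a finger pad.
Only numpy, scipy, OpenCV 4.12 (cv2) and the standard library are available. Lean on these libraries where they do the work, as an engineer would, in place of code of your own. Each camera call takes 0.05 s, during which the arm holds its last target. There are 200 camera calls.

## Task

The roller on the ratchet turntable has been turned too far forward: swing the red holding pawl well clear of the teeth, turn the table back (clockwise seen from above) by its black crank knob until the yellow line stands just short of the red-headed pin, then press the pawl fully home again, firmly but without force, until you feel it bear solidly on the steel, so that it draws the wheel the last little way and locks it with the line at the red pin. Never force the pawl against the teeth, whether by turning the table while the pawl is in or by pressing too hard, and leave everything else on the bench where it is.

Things in the scene. Friction and masses are not known exactly. Their poses are not given: they have to be found in the camera images.
- hub (a point): Point on the vertical axis of the turntable, 72 mm above the bench, inside the upright grey roller at its middle (60 mm across, top 97 mm above the bench, a 26 mm steel journal on it up to 113 mm). A yellow line runs up the roller and out across the disc. The frame's x axis turns with the table.
- crank (a point): Point in the black upright crank knob of the turntable: round post 18 mm across, standing 75 mm from the hub axis, from 35 to 97 mm above the bench; the point lies on its axis, 72 mm above the bench. It may turn within the grip. The table drags: about 0.5 N m, some 7 N at the knob, and it stays where it is left.
- wheel (a joint): Turn of the turntable in rad: 0 at the start, where the pawl holds it, growing as it is turned BACK, clockwise seen from above (one tooth is 0.2094). It ends at -0.05 and 1.9. With the pawl in, a tooth face bears on the pawl at once and it cannot be turned back.
- line_end (a point): Point out along the yellow line, 110 mm from the hub axis, 32 mm above the bench, turning with the table; over the pin's axis when set and locked. One tooth is 23 mm here. Before the pawl is pressed in it should stand 2 to 13 mm short of the pin; more than 2 mm past the pin the nose meets a tooth tip and may take the wrong gap.
- pin_red_top (a point): Top of the red-headed pin, the one to set to: short pin fixed in the base 110 mm from the hub axis, head 14 mm across, top 34 mm above the bench (point 32 mm). The three pins (red, blue, white) stand 3, 5 and 7 teeth (36, 60 and 84 degrees) back from where the line starts, in any order.
- pin_blue_top (a point): Top of the blue-headed pin, as the red one; not to be used.
- pin_white_top (a point): Top of the white-headed pin, as the red one; not to be used.
- pawl_knob (a point): Point in the red upright post by which the pawl is moved: round, 14 mm across, from 20 to 82 mm above the bench; the point lies on its axis, 67 mm above the bench, 76 mm from the pawl's hinge axis. Its x axis turns with the pawl.
- pawl_hinge (a point): Point on the vertical hinge axis of the pawl, 67 mm above the bench (a boss 22 mm across, top 33 mm above the bench, with a 6 mm pivot head).
- pawl_arm (a joint): Swing of the pawl in rad: 0 with its nose fully home at the foot of a tooth; grows as the post is swung outward, clockwise seen from above, to a stop at 0.6. The nose is clear of the tooth tips above 0.15. The hinge is stiff (about 1 N at the post) and the pawl stays where it is left; no spring.
- pawl: Steel nose of the pawl, a round tip of 3 mm radius 63 mm from the hinge (origin on the hinge axis). Pressed inward onto a tooth's slope (10 to 15 N at the post) it drives the table further BACK until it lies at the slope's foot against the next tooth's face. It seats on solid steel: press until 15 to 25 N at the post. Over 40 N at the nose (30 N at the post) damages the teeth.
- ratchet: The turntable's steel ratchet disc, origin on its axis 20 mm above the bench: 30 saw teeth of 12 degrees, 97 mm radius at the tips, 8 mm deep; disc and white top plate reach 35 mm above the bench. It turns on a green base fixed to the bench (122 mm radius, 12 mm thick; a 140 mm wide lug carries the pawl).
- cleaner: Bystander: white plastic bottle, 64 mm across, 170 mm tall; origin under its middle. Leave it alone.
- caliper: Bystander: digital caliper lying flat, 200 mm long; origin under its middle. Leave it alone.
- tape_roll: Bystander: tan cardboard tape core, 90 mm across, 24 mm high; origin under its middle. Leave it alone.
- wrench: Bystander: steel spanner lying flat; origin under its middle. Leave it alone.
- end_cap: Bystander: stepped aluminium end cap, 56 mm across, 34 mm high; origin under its middle. Leave it alone.
- spare_roller: Bystander: spare grey roller standing upright, 60 mm across, 94 mm tall; origin under its middle. Leave it alone.
- pen_cup: Bystander: open black cup, 72 mm across, 95 mm tall; origin under its middle. Leave it alone.

How it is judged (in metres and radians):
On the way, in this order (a step that is already met when the one before it is completed fails the run):
1. the pawl is swung clear of the teeth (0.22 rad or more) with the table still where it was (value of joint pawl_arm above 0.22 rad and value of joint wheel below 0.08 rad), for 0.2 s.
2. with the pawl clear, the table is turned back until the line is within 18 mm of the red pin, and stands still (value of joint pawl_arm above 0.15 rad and horizontal distance between line_end and pin_red_top below 0.018 m and velocity of joint wheel between -0.05 and 0.05 rad/s), for 0.2 s.
3. the pawl is pressed home until it bears firmly on the wheel (more than 12 N between them, about 10 N at the post) (value of joint pawl_arm below 0.025 rad and horizontal distance between line_end and pin_red_top below 0.005 m and contact force between pawl and ratchet above 12 N), for 0.1 s.
At the end, for the whole second after the job is handed in: The pawl is fully home (within 0.025 rad, about 1.6 mm at its nose) and the end of the yellow line is within 5 mm of the red pin's axis, the table at rest (value of joint pawl_arm below 0.025 rad and horizontal distance between line_end and pin_red_top below 0.005 m and velocity of joint wheel between -0.02 and 0.02 rad/s); the robot touches nothing.
It fails at once if the pawl is forced against the teeth (more than 40 N between them) (contact force between pawl and ratchet above 40 N).
It fails at once if a bystander is moved by more than 25 mm (distance of any of cleaner, caliper, tape_roll, wrench, end_cap, spare_roller, pen_cup from where it was at the start of the episode above 0.025 m).
It also fails if it takes over 72 s, if anything falls off the work surface, if the arm or the gripper's body presses on something with over 40 N, if the wrist force passes 120 N, or if a joint passes its speed limit or range.

## Working session

There is one attempt and no reset: what is moved stays moved. The work goes in short steps, each a Python script; the robot and the scene stay as the last script left them, time stands still between calls to the robot, and variables do not carry over. Pictures are saved under pics/ and viewed, at most 10 in all, crops included, and the job is handed in when it is done.

```bash
ls; mkdir -p pics; cat > h.py <<'E'
import numpy as np, cv2
from rig import env
def cam(n):
    c=env.get_image(n); return c
def ray(c,px):
    H,W=c["frame"].shape[:2]; f=H/2/np.tan(np.radians(c["vfov"])/2)
    d=np.array([(px[1]-c["cx"])/f,(px[0]-c["cy"])/f]); u=d.copy()
    for _ in range(30): u=d/(1+c["k1"]*(u@u))
    E=np.array(c["extrinsics"]); R,t=E[:3,:3],E[:3,3]
    return -R.T@t, R.T@np.array([u[0],u[1],1.])
def atz(c,px,z):
    o,d=ray(c,px); return (o+d*(z-o[2])/d[2])
def proj(c,p):
    H,W=c["frame"].shape[:2]; f=H/2/np.tan(np.radians(c["vfov"])/2)
    q=np.array(c["extrinsics"])@np.append(p,1); u=q[:2]/q[2]; u=u*(1+c["k1"]*(u@u))
    return u[1]*f+c["cy"],u[0]*f+c["cx"]
def down(a):  # finger-closing axis y at angle a (deg) in plane
    a=np.radians(a); y=np.array([np.cos(a),np.sin(a),0]); z=np.array([0,0,-1.])
    return np.column_stack([np.cross(y,z),y,z])
E
cat > m.py <<'E'
from h import *
Z=dict(hub=72,crank=72,line_end=32,pin_red_top=32,pin_blue_top=32,pin_white_top=32,pawl_knob=67,pawl_hinge=67,cleaner=0,caliper=0,tape_roll=0,wrench=0,end_cap=0,spare_roller=0,pen_cup=0)
C={}
for n in ("top","side"):
    C[n]=cam(n); cv2.imwrite(f"pics/{n}0.png",C[n]["frame"][:,:,::-1])
    print(n,np.round(ray(C[n],(200,320))[0]))
for k,z in Z.items():
    for n in C:
        r=env.place_of(k,n)[:2]
        print(k,n,[(np.round(q["pixel"]).tolist(),round(q["confidence"],2),np.round(atz(C[n],q["pixel"],z)[:2],1).tolist()) for q in r])
o=env.get_obs(); print(o["t"],env.pinch_z,np.round(o["eef_rot"],2).tolist())
E
python3 m.py
```

```text
pics
top [ 426.  -15. 1390.]
side [ 351. 1189.  846.]
hub top [([167.0, 304.0], 0.94, [611.6, 58.8])]
hub side [([204.0, 282.0], 0.71, [615.8, 56.1]), ([279.0, 345.0], 0.23, [422.2, 334.5])]
crank top [([147.0, 324.0], 0.63, [667.2, 1.8]), ([144.0, 275.0], 0.55, [680.2, 138.6])]
crank side [([193.0, 267.0], 0.64, [668.1, 10.1])]
line_end top [([139.0, 281.0], 0.8, [699.9, 124.9])]
line_end side [([229.0, 245.0], 0.93, [705.6, 125.7])]
pin_red_top top []
pin_red_top side []
pin_blue_top top [([133.0, 304.0], 0.54, [717.2, 57.7])]
pin_blue_top side [([210.0, 245.0], 0.5, [726.6, 41.6])]
pin_white_top top [([134.0, 321.0], 0.51, [714.5, 10.1])]
pin_white_top side [([205.0, 245.0], 0.5, [733.7, 14.9])]
pawl_knob top [([160.0, 257.0], 0.62, [635.6, 190.3])]
pawl_knob side [([237.0, 264.0], 0.5, [636.1, 197.2])]
pawl_hinge top [([140.0, 275.0], 0.71, [691.5, 139.7])]
pawl_hinge side [([224.0, 243.0], 0.68, [699.7, 151.4])]
cleaner top [([247.0, 186.0], 0.97, [391.1, 412.1]), ([191.0, 462.0], 0.7, [544.9, -402.5])]
cleaner side [([335.0, 363.0], 0.95, [376.0, 425.2]), ([221.0, 287.0], 0.69, [611.6, 35.3])]
caliper top [([188.0, 460.0], 0.68, [553.3, -398.1])]
caliper side [([147.0, 327.0], 0.59, [551.4, -413.2])]
tape_roll top [([234.0, 235.0], 0.55, [429.3, 265.9])]
tape_roll side [([282.0, 346.0], 0.92, [425.1, 264.8])]
wrench top [([234.0, 424.0], 0.67, [419.9, -285.6]), ([130.0, 302.0], 0.22, [733.2, 67.0])]
wrench side [([167.0, 364.0], 0.48, [416.7, -289.8])]
end_cap top [([150.0, 434.0], 0.76, [666.3, -324.2])]
end_cap side [([163.0, 288.0], 0.66, [669.6, -291.3])]
spare_roller top [([212.0, 185.0], 0.59, [494.5, 417.4])]
spare_roller side [([325.0, 311.0], 0.62, [488.9, 409.7])]
pen_cup top [([172.0, 193.0], 0.79, [613.9, 392.5])]
pen_cup side [([314.0, 254.0], 0.59, [620.8, 392.9]), ([220.0, 286.0], 0.16, [616.3, 28.5])]
1.6 18.700000000000003 [[0.94, 0.34, -0.0], [0.34, -0.94, -0.0], [-0.0, 0.0, -1.0]]
```

```bash
python3 - <<'E'
import cv2,numpy as np
a=cv2.imread("pics/top0.png")[95:215,230:390]; b=cv2.imread("pics/side0.png")[160:280,205:365]
a=cv2.resize(a,(800,600),interpolation=cv2.INTER_CUBIC);b=cv2.resize(b,(800,600),interpolation=cv2.INTER_CUBIC)
cv2.imwrite("pics/tc.png",a);cv2.imwrite("pics/sc.png",b)
E
```

```text
(no output)
```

View pics/tc.png

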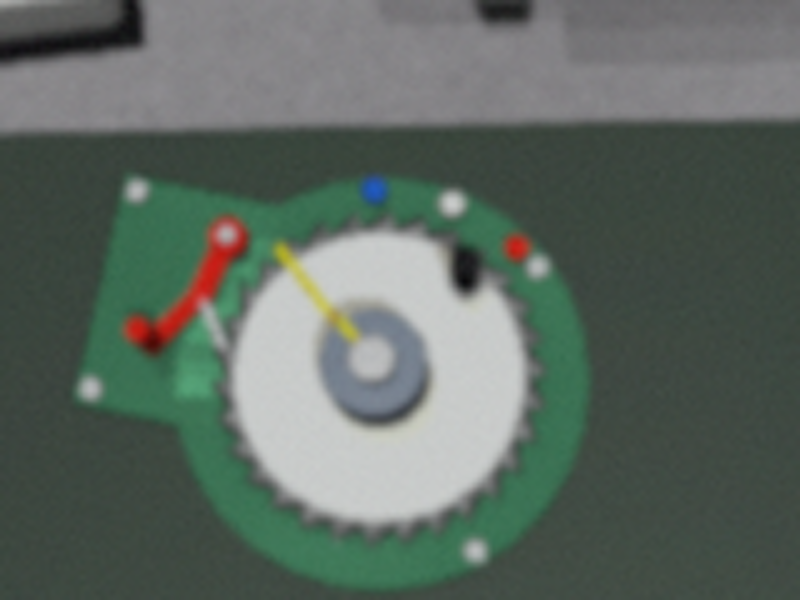

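View pics/sc.png

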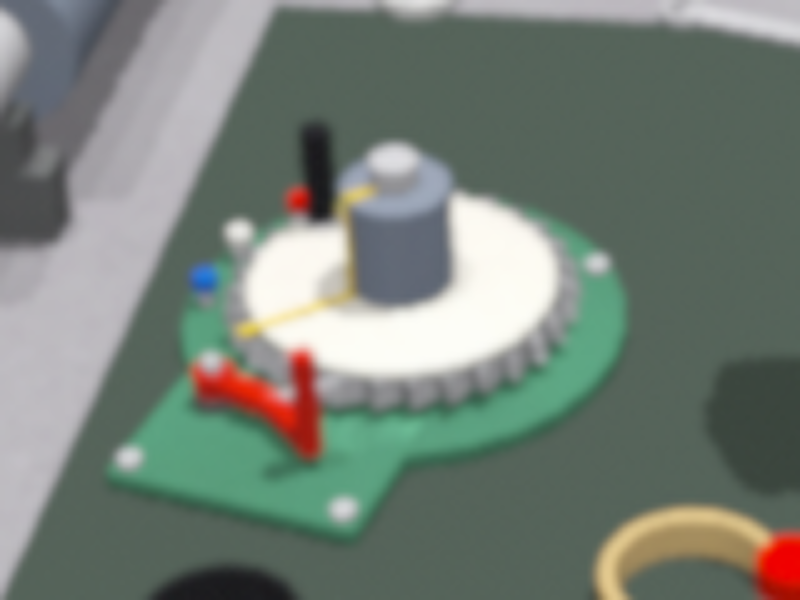

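Blue, white and red pins sit at crop (375,190), (452,203) and (517,247) in the top view. Red is therefore the farthest back, 7 teeth, so the wheel target is 1.466 rad. The crank knob is just inside the red pin and the pawl is at the left. Next I fit the geometry to both cameras.

```bash
cat > fit.py <<'E'
from h import *
from scipy.optimize import least_squares
T=lambda x,y:(95+y/5,230+x/5); S=lambda x,y:(160+y/5,205+x/5)
C={"top":cam("top"),"side":cam("side")}
A={"top":{"b":T(375,190),"w":T(452,203),"r":T(517,247),"l":T(281,247),"j":T(372,358),"k":T(137,330),"h":T(227,235)},
   "side":{"b":S(204,277),"w":S(239,232),"r":S(298,199),"l":S(243,331),"j":S(393,156),"k":S(302,356),"h":S(211,362),"c":S(315,128)}}
def pts(p):
    hx,hy,th,x,y,a,ca=p; P=lambda r,t,z:np.array([hx+r*np.cos(t),hy+r*np.sin(t),z]); d=np.radians
    return dict(b=P(110,th-d(36),32),w=P(110,th-d(60),32),r=P(110,th-d(84),32),l=P(105,th,35),j=P(0,0,113),c=P(75,ca,97),
      k=np.array([x+76*np.cos(a),y+76*np.sin(a),82]),h=np.array([x,y,36]))
def res(p):
    q=pts(p); return np.concatenate([np.subtract(proj(C[n],q[k]),A[n][k]) for n in A for k in A[n]])
s=least_squares(res,[613,58,.64,693,141,2.4,-.75],loss="soft_l1"); p=s.x
print("hub",p[:2],"line deg",np.degrees(p[2]),"hinge",p[3:5],"pawl deg",np.degrees(p[5]),"crank deg",np.degrees(p[6]))
q=pts(p)
for k in q: print(k,np.round(q[k],1),[np.round(np.subtract(proj(C[n],q[k]),A[n][k]),1).tolist() for n in A if k in A[n]])
np.save("fit.npy",p)
k=q["k"].copy(); a=p[5]
for z,xy in ((48,k),(250,k)):
    for yaw in (np.degrees(a)-90,np.degrees(a)+90):
        j=env.inverse_kinematics([xy[0],xy[1],z],down(yaw)); print(z,round(yaw),None if j is None else np.round(j))
for dl in (0,-42,-84):
    c=p[6]+np.radians(dl); yaw=np.degrees(c)+90
    for s in (0,180):
        j=env.inverse_kinematics([p[0]+75*np.cos(c),p[1]+75*np.sin(c),55],down(yaw+s)); print("crank",dl,s,None if j is None else np.round(j))
E
python3 fit.py
```

```text
hub [606.99721175  53.00411807] line deg 38.82801385700382 hinge [692.75450067 143.29880493] pawl deg 143.5830020926519 crank deg -39.19703667421316
b [716.9  58.4  32. ] [[0.2, -0.9], [-1.2, 1.1]]
w [709.6  13.3  32. ] [[-0.2, -0.7], [-1.2, 0.6]]
r [684.5 -25.   32. ] [[-0.7, -0.3], [-1.6, 0.4]]
l [688.8 118.8  35. ] [[-1.5, -2.9], [0.7, -2.1]]
j [607.  53. 113.] [[0.2, 0.5], [-0.9, 1.4]]
c [665.1   5.6  97. ] [[-0.7, -0.3]]
k [631.6 188.4  82. ] [[-0.5, -0.5], [-1.5, 0.3]]
h [692.8 143.3  36. ] [[-0.3, -0.6], [-0.3, 0.6]]
48 54 [ 10.  17.  95.  -0.  68. -43.]
48 234 [ 10.  17.  95.  -0.  68. 137.]
250 54 [ 10.   7.  86.  -0.  87. -43.]
250 234 [ 10.   7.  86.  -0.  87. 137.]
crank 0 0 [ -6.  17.  94.  -0.  69. -57.]
crank 0 180 [ -6.  17.  94.  -0.  69. 123.]
crank -42 0 [ -9.  12. 101.  -0.  68. -18.]
crank -42 180 [ -9.  12. 101.  -0.  68. 162.]
crank -84 0 [ -9.   5. 108.  -0.  67.  25.]
crank -84 180 [  -9.    5.  108.   -0.   67. -155.]
```

```bash
sed -i 's/hx,hy,th,x,y,a,ca=p;/hx,hy,th,x,y,a,ca,lr=p;/; s/l=P(105,th,35)/l=P(lr,th,35)/; s/2.4,-.75\]/2.4,-.75,95]/' fit.py; python3 fit.py | grep -v crank\ ; python3 -c "
import numpy as np;print(np.load('fit.npy'))"
```

```text
b [718.8  57.8  32. ] [[-0.5, -0.7], [-1.4, 0.5]]
w [710.1  12.9  32. ] [[-0.4, -0.5], [-1.3, 0.4]]
r [683.9 -24.6  32. ] [[-0.5, -0.5], [-1.5, 0.6]]
l [684.2 112.7  35. ] [[0.1, -0.8], [-0.5, 0.2]]
j [608.9  55.9 113. ] [[-0.4, -0.6], [-0.3, 0.5]]
c [664.9   6.   97. ] [[-0.6, -0.2]]
k [631.6 188.4  82. ] [[-0.5, -0.5], [-1.5, 0.3]]
h [692.8 143.3  36. ] [[-0.3, -0.6], [-0.3, 0.6]]
48 54 [ 10.  17.  95.  -0.  68. -43.]
48 234 [ 10.  17.  95.  -0.  68. 137.]
250 54 [ 10.   7.  86.  -0.  87. -43.]
250 234 [ 10.   7.  86.  -0.  87. 137.]
[ 6.08863422e+02  5.58969843e+01  6.45736248e-01  6.92754501e+02
  1.43298805e+02  2.50599614e+00 -7.27170152e-01  9.43710793e+01]
```

```bash
sed -i 's/95+y\/5,230+x\/5/94.6+y\/5,229.6+x\/5/; s/160+y\/5,205+x\/5/159.6+y\/5,204.6+x\/5/' fit.py; python3 fit.py | grep -v crank\ ;
cat > pawl1.py <<'E'
from h import *
p=np.load("fit.npy"); print(p)
hx,hy,a0=p[3:6]
def pose(d,z): # d rad outward
    a=a0-d; return [hx+76*np.cos(a),hy+76*np.sin(a),z],down(np.degrees(a)-90)
env.set_gripper(50,40)
P,R=pose(.07,150); env.move_pose(P,R)
env.move_l(pose(.07,48)[0],velocity=120)
f0=np.array(env.get_obs()["force"]); 
env.set_gripper(0); o=env.get_obs(); print("w",o["grip_width"],o["grip_force"],np.round(np.array(o["force"])-f0,1))
for d in (.18,.30,.42):
    P,R=pose(d,48); env.move_l(P,R,velocity=60); o=env.get_obs(); print(d,o["grip_width"],np.round(np.array(o["force"])-f0,1),o["t"])
c=cam("top"); cv2.imwrite("pics/t1.png",cv2.resize(c["frame"][95:215,200:360,::-1],(800,600),interpolation=cv2.INTER_CUBIC))
E
python3 pawl1.py
```

```text
b [720.   58.3  32. ] [[-0.5, -0.4], [-0.9, 0.4]]
w [711.4  13.4  32. ] [[-0.4, -0.3], [-0.8, 0.4]]
r [685.2 -24.1  32. ] [[-0.5, -0.2], [-1.0, 0.5]]
l [685.2 113.1  35. ] [[0.1, -0.5], [-0.1, 0.2]]
j [610.   56.2 113. ] [[-0.5, -0.3], [0.1, 0.4]]
c [665.7   5.9  97. ] [[-0.2, -0.1]]
k [632.7 188.9  82. ] [[-0.5, -0.3], [-1.0, 0.2]]
h [693.7 143.6  36. ] [[-0.3, -0.3], [0.1, 0.6]]
48 53 [ 10.  17.  95.  -0.  68. -43.]
48 233 [ 10.  17.  95.  -0.  68. 137.]
250 53 [ 10.   7.  86.  -0.  87. -43.]
250 233 [ 10.   7.  86.  -0.  87. 137.]
[ 6.10033557e+02  5.61805153e+01  6.47825701e-01  6.93746278e+02
  1.43611056e+02  2.50289016e+00 -7.34795073e-01  9.43082413e+01]
w 13.15869517655212 39.060757756233215 [-2.1  0.1  4.1]
0.18 12.892600291600692 [-0.9  1.7  5.9] 7.175
0.3 12.577832257081152 [-1.3  0.2  6.5] 7.475
0.42 12.464758757825031 [-0.4 -0.4  6.4] 7.775
```

View pics/t1.png

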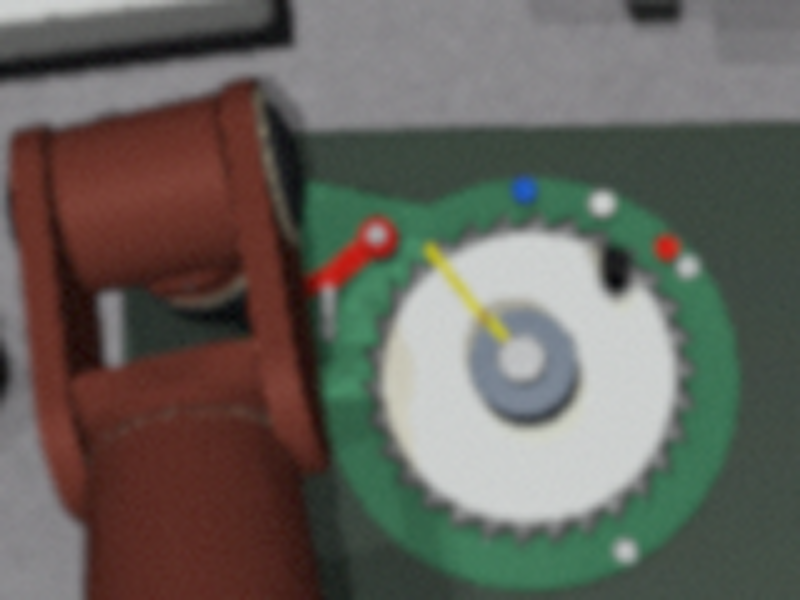

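The pawl arm is swung well out and its nose is clear. The line end is unmoved at crop (430,247). Next I release the pawl and turn the crank.

```bash
cat > crank.py <<'E'
from h import *
p=np.load("fit.npy"); X,Y=p[:2]; c0=p[6]
def pose(w,z,r=75):
    c=c0-w; return [X+r*np.cos(c),Y+r*np.sin(c),z],down(np.degrees(c)+90)
env.wait(.25); env.set_gripper(50); 
P=np.array(env.get_obs()["ee_pos"]); print("pawl release TCP",P); np.save("rel.npy",P)
env.move_l([P[0],P[1],160],velocity=200)
P,R=pose(0,160); env.move_pose(P,R); env.move_l(pose(0,57)[0],velocity=120)
f0=np.array(env.get_obs()["force"]); env.set_gripper(0,60); o=env.get_obs()
print("w",o["grip_width"],np.round(np.array(o["force"])-f0,1))
for w in np.linspace(0,1.3,10)[1:]:
    P,R=pose(w,57); env.move_l(P,R,velocity=50); o=env.get_obs(); print(round(w,2),round(o["grip_width"],1),np.round(np.array(o["force"])-f0,1),round(o["t"],1))
env.wait(.2)
for n in("top","side"):
    c=cam(n); y,x=(95,230) if n=="top" else (160,205)
    cv2.imwrite(f"pics/{n}2.png",cv2.resize(c["frame"][y:y+120,x:x+160,::-1],(800,600),interpolation=cv2.INTER_CUBIC))
    for k in("line_end","pin_red_top"): print(n,k,[(np.round(q["pixel"],1).tolist(),round(q["confidence"],2),np.round(atz(c,q["pixel"],32)[:2],1).tolist()) for q in env.place_of(k,n)[:2]])
E
python3 crank.py
```

```text
pawl release TCP [656.09618672 209.71594328  47.37929221]
w 16.910308012160936 [-4.7 -2.7  5.3]
0.14 16.5 [-3.4 -3.3  5.5] 11.8
0.29 17.0 [-3.3 -2.8  5.8] 12.2
0.43 16.7 [-3.  -3.2  6.1] 12.6
0.58 16.3 [-3.7 -3.9  6.2] 12.9
0.72 16.7 [-3.6 -3.9  6.7] 13.3
0.87 16.6 [-4.9 -3.9  7.3] 13.7
1.01 16.7 [-5.3 -5.1  7.7] 14.0
1.16 16.8 [-5.8 -5.4  7.8] 14.4
1.3 16.5 [-7.5 -4.4  9.2] 14.8
top line_end [([138.2, 328.0], 0.62, [701.0, -10.5])]
top pin_red_top [([138.5, 273.5], 0.27, [703.0, 147.6])]
side line_end [([202.2, 258.2], 0.77, [699.5, -2.9])]
side pin_red_top [([198.2, 266.0], 0.45, [681.8, -25.5])]
```

View pics/top2.png

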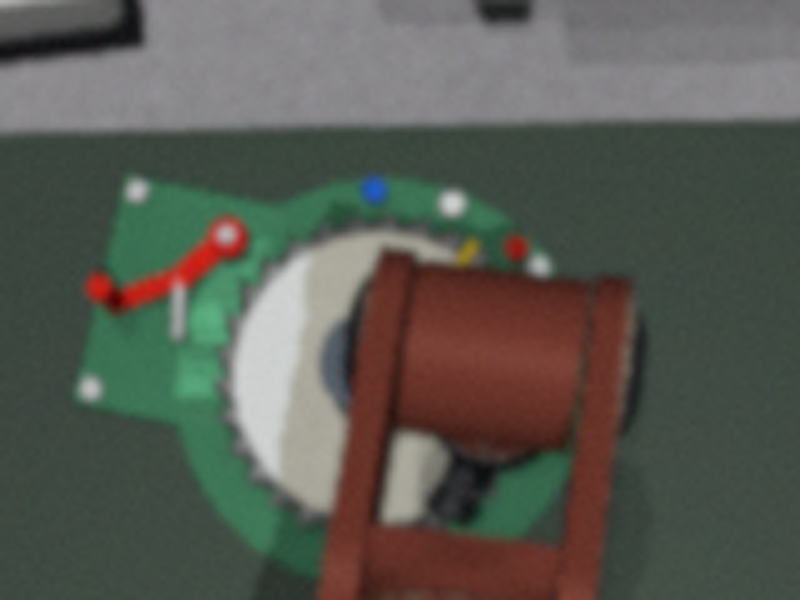

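View pics/side2.png

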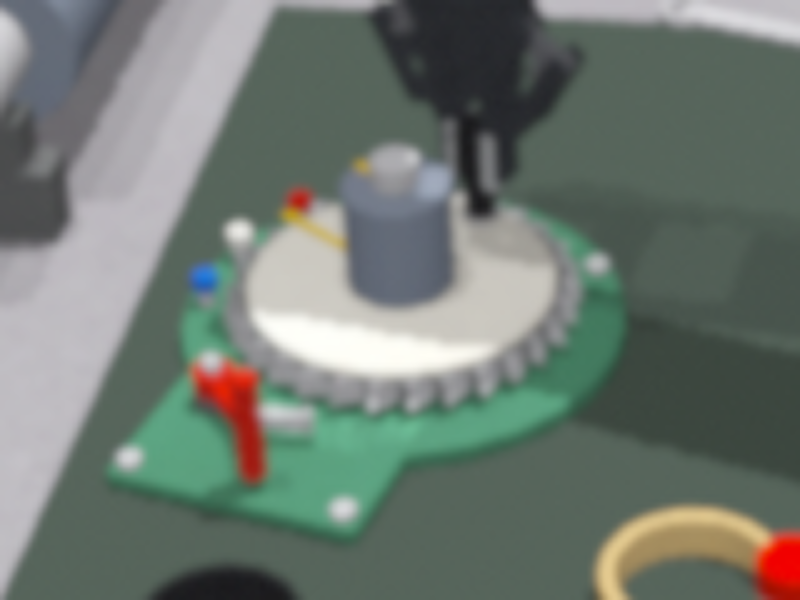

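```bash
python3 - <<'E'
from h import *
p=np.load("fit.npy"); 
for n,L,R in(("top",(94.6+241/5,229.6+474/5),(94.6+247/5,229.6+517/5)),("side",(159.6+213/5,204.6+287/5),(159.6+199/5,204.6+299/5))):
    c=cam(n)
    for q,z in((L,35),(R,32)):
        v=atz(c,q,z)[:2]-p[:2]; print(n,np.round(v,1),np.hypot(*v),np.degrees(np.arctan2(v[1],v[0])))
print(np.degrees(p[2])-84, np.degrees(p[2]-1.3))
E
```

```text
top [ 77.  -56.1] 95.31272122437898 -36.076227514207844
top [ 73.7 -80.9] 109.4128134469206 -47.669028120938286
side [ 77.4 -55.8] 95.40646937203148 -35.77853029396017
side [ 75.  -75.1] 106.10672415263429 -45.01993531590414
-46.88232149382488 -37.36683486083191
```

Line at about -36°, red pin at about -46.5°: roughly 20 mm still to go. I'll turn another 0.12 rad, release, and recheck.

```bash
cat > c2.py <<'E'
from h import *
p=np.load("fit.npy"); X,Y=p[:2]; c0=p[6]
c=c0-1.42; env.move_l([X+75*np.cos(c),Y+75*np.sin(c),57],down(np.degrees(c)+90),velocity=25)
env.wait(.4); env.set_gripper(50,40); env.wait(.1)
P=np.array(env.get_obs()["ee_pos"]); env.move_l([P[0],P[1],170],velocity=200)
# wait pose: above the pawl, out of sight lines
hx,hy,a0=p[3:6]; a=a0-.42
env.move_pose([hx+76*np.cos(a),hy+76*np.sin(a),150],down(np.degrees(a)-90))
for n in("top","side"):
    c=cam(n); y,x=(95,230) if n=="top" else (160,205)
    cv2.imwrite(f"pics/{n}3.png",cv2.resize(c["frame"][y:y+120,x:x+160,::-1],(800,600),interpolation=cv2.INTER_CUBIC))
    print([(np.round(q["pixel"],1).tolist(),round(q["confidence"],2),np.round(atz(c,q["pixel"],32)[:2]-p[:2],1).tolist()) for q in env.place_of("line_end",n)[:2]])
print(env.get_obs()["t"])
E
python3 c2.py
```

```text
[([131.6, 305.8], 0.51, [111.5, -2.6])]
[([202.0, 260.4], 0.74, [83.4, -60.7]), ([203.1, 249.0], 0.7, [114.5, -51.9])]
18.6417
```

View pics/top3.png

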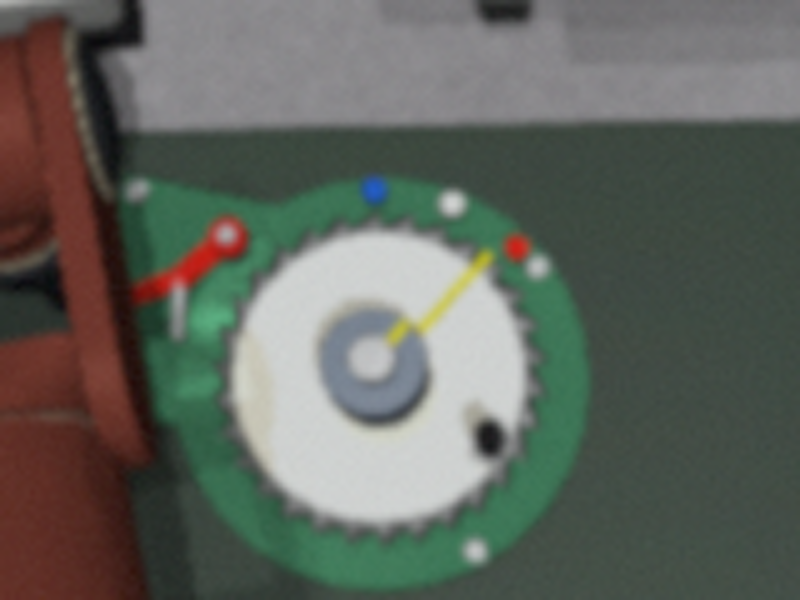

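The line end is at crop (491,253) with the pin at (517,247), so it stands about 6–9 mm short, inside the window. Next I press the pawl home with force feedback.

```bash
cat > press.py <<'E'
from h import *
p=np.load("fit.npy"); hx,hy,a0=p[3:6]
def pose(d,z=48):
    a=a0-d; return [hx+76*np.cos(a),hy+76*np.sin(a),z],down(np.degrees(a)-90)
def F(d):
    a=a0-d; f=np.array(env.get_obs()["force"])-f0; return f@[np.sin(a),-np.cos(a),0]
env.move_l(pose(.42)[0],velocity=120); env.set_gripper(0,60); print("w",env.get_obs()["grip_width"])
for d in (.32,.22):
    P,R=pose(d); env.move_l(P,R,velocity=60)
env.wait(.2); f0=np.array(env.get_obs()["force"]); d=.22; log=[]
while d>-.06:
    d-=.006 if d>.05 else .003
    P,R=pose(d); env.move_l(P,R,velocity=15); env.wait(.03); f=F(d); log.append((round(d,3),round(f,1)))
    if f>18: break
env.wait(.3); print(log); print("hold",F(d),env.get_obs()["t"]); np.save("d.npy",[d,*f0])
c=cam("top"); cv2.imwrite("pics/t4.png",cv2.resize(c["frame"][95:215,230:390,::-1],(800,600),interpolation=cv2.INTER_CUBIC))
E
python3 press.py
```

```text
w 12.40603190374197
[(0.214, np.float64(0.7)), (0.208, np.float64(1.7)), (0.202, np.float64(0.8)), (0.196, np.float64(1.7)), (0.19, np.float64(1.8)), (0.184, np.float64(2.0)), (0.178, np.float64(1.0)), (0.172, np.float64(2.4)), (0.166, np.float64(1.8)), (0.16, np.float64(2.0)), (0.154, np.float64(1.7)), (0.148, np.float64(1.1)), (0.142, np.float64(1.3)), (0.136, np.float64(1.9)), (0.13, np.float64(1.6)), (0.124, np.float64(1.6)), (0.118, np.float64(2.5)), (0.112, np.float64(1.9)), (0.106, np.float64(2.4)), (0.1, np.float64(0.4)), (0.094, np.float64(1.5)), (0.088, np.float64(1.3)), (0.082, np.float64(1.7)), (0.076, np.float64(0.9)), (0.07, np.float64(1.5)), (0.064, np.float64(1.8)), (0.058, np.float64(0.5)), (0.052, np.float64(1.7)), (0.046, np.float64(1.4)), (0.043, np.float64(1.2)), (0.04, np.float64(0.9)), (0.037, np.float64(1.9)), (0.034, np.float64(0.7)), (0.031, np.float64(2.9)), (0.028, np.float64(3.4)), (0.025, np.float64(4.6)), (0.022, np.float64(5.4)), (0.019, np.float64(6.2)), (0.016, np.float64(6.8)), (0.013, np.float64(8.1)), (0.01, np.float64(9.2)), (0.007, np.float64(8.5)), (0.004, np.float64(10.0)), (0.001, np.float64(9.7)), (-0.002, np.float64(10.0)), (-0.005, np.float64(10.6)), (-0.008, np.float64(11.3)), (-0.011, np.float64(11.0)), (-0.014, np.float64(11.2)), (-0.017, np.float64(10.2)), (-0.02, np.float64(11.5)), (-0.023, np.float64(11.0)), (-0.026, np.float64(11.7)), (-0.029, np.float64(11.3)), (-0.032, np.float64(10.4)), (-0.035, np.float64(11.4)), (-0.038, np.float64(11.9)), (-0.041, np.float64(11.8)), (-0.044, np.float64(12.5)), (-0.047, np.float64(11.3)), (-0.05, np.float64(12.3)), (-0.053, np.float64(13.1)), (-0.056, np.float64(13.1)), (-0.059, np.float64(13.8)), (-0.062, np.float64(14.3))]
hold 15.01907084209727 39.5333
```

View pics/t4.png

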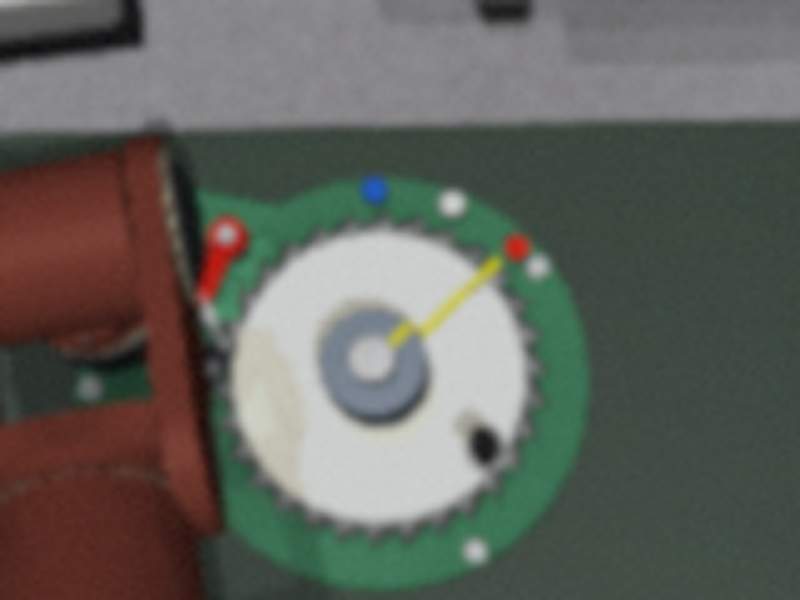

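Contact came at 0.03, then a sliding plateau of about 11 N, and the force is now rising again as the nose bottoms. The line, with its end at (500,262), points at the red pin (517,247). I'll keep pressing until 19 N.

```bash
sed -e 's/^env.move_l(pose(.42).*$//; /^for d in (.32/,/^env.wait(.2)/c q=np.load("d.npy"); d=q[0]; f0=q[1:]; log=[]' -e 's/d>-.06:/d>-.12:/; s/f>18/f>19/; s/t4.png/t5.png/' press.py > press2.py; python3 press2.py
```

```text
[(np.float64(-0.065), np.float64(14.4)), (np.float64(-0.068), np.float64(16.0)), (np.float64(-0.071), np.float64(17.5)), (np.float64(-0.074), np.float64(17.8)), (np.float64(-0.077), np.float64(18.4)), (np.float64(-0.08), np.float64(19.2))]
hold 18.995820842511595 41.5833
```

```bash
python3 - <<'E'
from h import *
env.set_gripper(50); env.wait(.2); P=np.array(env.get_obs()["ee_pos"])
env.move_l([P[0],P[1],200],velocity=120)
env.set_joints([-76.948,3.019,92.412,0,84.569,-6.818])
I=[]
for n,(y,x) in (("top",(115,250)),("side",(175,220))):
    c=cam(n); I.append(cv2.resize(c["frame"][y:y+75,x:x+100,::-1],(400,300),interpolation=cv2.INTER_CUBIC))
cv2.imwrite("pics/f6.png",cv2.resize(np.hstack(I),(800,300)))
print(env.get_obs()["t"])
E
```

```text
46.875
```

View pics/f6.png

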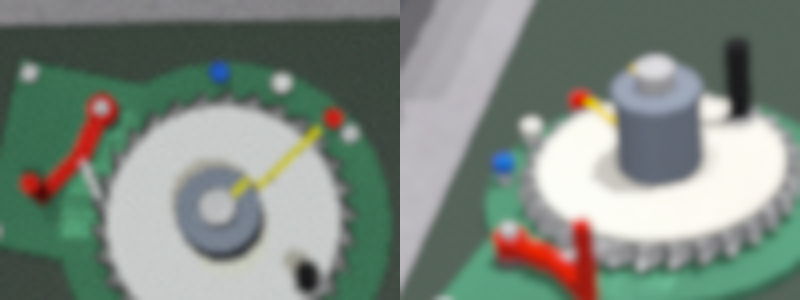

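The line end at (320,128) points straight at the red pin (333,119). The post is back in its starting position with the nose in the teeth, and the arm is clear, so I'm handing in.

```bash
python3 -c "
from rig import env
print(env.sign_off())"
```

```text
the job is handed in; nothing more can be done
None
```

The job is handed in, with no verdict returned: the table is turned back 7 teeth, the pawl was pressed home to about 19 N at the post, the yellow line points at the red pin, and the arm is clear, at about 47 s of the 72 s limit.

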